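Put the hanging weighing pan on the scale and switch it on

TASK

Get the tobacco scale ready for portioning leaf: lift the weighing pan up and off the two-pronged hook stand and set it down gently in the middle of the scale's weighing plate, standing level on its flat bottom. Let go of it, and only then flip the power toggle on the scale's panel over towards the plate until it clicks and stays on; the scale zeroes on whatever stands on it when it is switched on, so the pan must stay there. Do not shift the paste tub, the cigar mould or the cigar box.

Things in the scene. Friction and masses are not known exactly. Their poses are not given: they have to be found in the camera images.
- pan_grip (a point): Centre of the pan's wooden grip, a dark roller 18 mm in diameter, 56 mm long along this point's y, at the middle of the bail's straight top, 115 mm above the pan's underside. 22 mm of bare 6 mm wire follow at each end, then the bail bends down to the rim (142 mm wide overall). z points up out of the pan. Pinched across x, the pan hangs upright below the grip.
- pan: Weighing pan, loose, 0.18 to 0.31 kg: open round stainless bowl, 132 mm across the rim, 100 mm across the flat underside, 38 mm high, with a stiff wire bail that does not fold. Origin at the centre of the underside, z up, y along the bail's top. At the start it hangs by its bail on the stand's prongs, underside 120 mm above the table.
- pan_base (a point): The centre of the pan's flat underside (same point and axes as pan).
- stand: Fixed hook stand; origin on the table below the hanging pan's centre, z up. 14 mm post at x = +108 mm, crossbar, two level 7 mm prongs running to -x at y = +40 and -40 mm, top at z = 232 mm; tips at x = -14 to -23 mm turn up to z = 254 mm, its highest point. The bail wire lies on them at z = 235 mm, x within 6 mm of 0, the bowl below: raise it 25 to 60 mm, then draw it out 95 mm to -x.
- scale: Fixed bench scale, 270 mm deep (x), 200 mm wide (y). Origin on the table under its centre, z up; control panel at its -x side, weighing plate at +x. Housing 60 mm high; the panel slopes from z = 36 mm at its front edge (x = -135 mm) up to 58 mm at x = -50 mm, with a flat display, flat keys and, near the -y side, the power toggle.
- plate (a point): Centre of the top of the scale's stainless weighing plate, 165 mm (x) x 190 mm (y), flat, without a rim, 76 mm above the table, 40 mm along the scale's +x from its centre. Axes as the scale.
- toggle (a joint): Power toggle, rad: 0 = off (lever leans away from the plate), 0.60 = on (towards the plate). Bistable: springs back to 0 if let go before about 0.30, snaps on to 0.60 by itself past it. About 3.5 N at the tip starts it, less near the centre. Pivot axis parallel to the scale's y, 36 mm from the tip, at x = -101, y = -58, z = 49 mm in the scale's frame.
- toggle_tip (a point): End of the toggle's steel bat lever, 6 mm thick at the root, 10 mm near the tip. In the scale's frame: off at x = -120, z = 79 mm; on at x = -100, z = 85 mm (y = -58). The panel lies about 35 mm below the tip, the plate's edge begins at x = -42 mm.
- tub_center (a point): Bystander: middle (half-way up) of a small round clear paste tub with a white lid, 73 mm across, 44 mm high, loose.
- mould_center (a point): Bystander: middle of a wooden cigar mould, a block 230 (x) x 125 (y) x 34 mm with nine rolled bunches lying in it (43 mm high), loose.
- cigarbox_center (a point): Bystander: middle of an open cedar box of cigars, 200 (x) x 155 (y) x 42 mm, loose.
Not all that is in view belongs to the job. What is shaped like the pan but purple is not meant.

How it is judged:
By the outcome, as a careful person would: the job done as asked, in the order asked, and still so for the second after the job is handed in, with the robot touching nothing.
It also fails if it takes over 58 s, if anything falls off the work surface, if the arm or the gripper's body presses on something with over 40 N, if the wrist force passes 120 N, or if a joint passes its speed limit or range.

ROBOT

A 6-joint arm with a two-finger parallel gripper is mounted at the origin on the work surface. World frame = base frame: x ahead of the robot, y to its left, z up, the work surface at z = 0. Lengths are in mm, angles in rad, forces in N, time in s.
With the tool pointing down it reaches from about 400 to 825 mm from the base axis. Payload 7 kg.
Tool frame: the origin (TCP) lies at the very end of the fingers, on their centre line; the grasp point (between the pads) lies 19 mm behind it; z points along the fingers, y is the direction in which the jaws open and shut (so a half turn about z gives the same grasp; the last joint's range is limited). The gripper opens to 88 mm and grips with 3 to 60 N. Pads are 19 mm wide; open, the fingers measure 130 mm over their backs; the gripper's body (78 mm by 193 mm) begins 47 mm behind the grasp point.
Start: joints at [1.508, 0.359, 0.012, 0, -1.224, -0.288], TCP at [231.971, 633.865, 226.561] pointing down, gripper open.
Joint ranges: [-3.07, 3.07], [-1.43, 2.12], [-1.02, 1.25], [-3.03, 1.67], [-3.05, -0], [-3.03, 3.03]. Speed limits (rad/s): [2.39, 2.39, 3.01, 3.14, 3.14, 3.14].

INTERFACE

Orientations are given as a unit quaternion [x, y, z, w].
In Python, from plant import bot gives the robot as it stands. Calls block until the motion is done:
- bot.move_ptp(position, orientation): joint-space move of the TCP to a pose.
- bot.line_to(position, velocity=150, ori=None): straight line of the TCP; ori=None keeps the orientation; velocity is the mean speed in mm/s.
- bot.move_joints(angles): joint-space move.
- bot.move_gripper(opening, force=None): finger opening in mm; force is the grip in N (None keeps the last); returns when the fingers have stopped.
- bot.pause(seconds).
- bot.solve_ik(position, orientation): joint angles nearest the present ones, or None.
- bot.read_state(): the state.
- bot.camera(name): name is "side" or "top"; returns the picture (384x512x3 uint8, red, green, blue); there is no depth.
- bot.get_calibration(name): a dict with "fx", "fy", "cx", "cy" (pixels), "view" (4x4, takes a point from world to camera coordinates). Camera axes: x right, y up, looking along -z (the intrinsics and any distortion apply to the point x, -y, -z); pixel columns grow to the right and rows downward; lengths in mm; the calibration is good to about 2 mm. A picture is of the moment at which its call begins. get_calibration takes no time and is no camera call.
A pose or a line that the arm cannot do raises bot.Unreachable and nothing moves.
- bot.close_job(): hands the job in, once; it reports no verdict.
The state is a dict: "t": time; "joint_pos": joint angles; "qvel": joint speeds; "tau": joint torques, N m; "tcp_pos": TCP position; "eef_rot": TCP orientation; "contact_force": force on the tool from outside, world axes, zero at the start; "moment": the same for the moment, N m; "width": finger opening in mm.
Only numpy, scipy, OpenCV 4.12 (cv2) and the standard library are available. Lean on these libraries where they do the work, as an engineer would, in place of code of your own. Each camera call takes 0.05 s, during which the arm holds its last target.

## Working session

There is one attempt and no reset: what is moved stays moved. The work goes in short steps, each a Python script; the robot and the scene stay as the last script left them, time stands still between calls to the robot, and variables do not carry over. Pictures are saved under pics/ and viewed, and the job is handed in when it is done.

```bash
ls; mkdir -p pics; python3 - <<'E'
from plant import bot
import cv2
for n in("top","side"):
    im=bot.camera(n); cv2.imwrite(f"pics/{n}0.png",im[:,:,::-1]); 
    c=bot.get_calibration(n); print(n,c)
print(bot.read_state())
E
```

```text
pics
top {'fx': 399.8159718420377, 'fy': 399.8159718420377, 'cx': 264.7120335731128, 'cy': 193.42343463044088, 'view': array([[ 9.06421337e-03, -9.99942604e-01,  5.71215146e-03,
        -3.37068483e+00],
       [ 9.79577014e-01,  1.00267800e-02,  2.00819165e-01,
        -5.30911508e+02],
       [-2.00864913e-01,  3.77522451e-03,  9.79611675e-01,
        -1.53557148e+03],
       [ 0.00000000e+00,  0.00000000e+00,  0.00000000e+00,
         1.00000000e+00]])}
side {'fx': 464.2311853289871, 'fy': 464.2311853289871, 'cx': 249.68959323316676, 'cy': 197.22446004691648, 'view': array([[ 8.52448230e-01, -5.22740412e-01,  8.62993787e-03,
        -4.32321425e+02],
       [ 3.68148403e-01,  6.11907225e-01,  7.00025929e-01,
        -2.88721746e+02],
       [-3.71212564e-01, -5.93558766e-01,  7.14065279e-01,
        -1.77003282e+03],
       [ 0.00000000e+00,  0.00000000e+00,  0.00000000e+00,
         1.00000000e+00]])}
{'t': 0.1, 'joint_pos': array([ 1.50809764e+00,  3.59308893e-01,  1.11631967e-02, -2.88537366e-04,
       -1.22409914e+00, -2.88077434e-01]), 'qvel': array([-4.87282461e-04, -3.86217502e-03,  5.50052630e-04,  3.07642992e-03,
        6.46954159e-04,  6.68528327e-05]), 'tau': array([-2.35283667e-03, -5.84165418e+01,  2.93753135e+01,  7.01557294e+00,
        1.01927260e-02, -4.51185815e-05]), 'tcp_pos': array([231.84515857, 633.47762088, 225.72963487]), 'eef_rot': array([ 9.84650061e-01, -1.74538577e-01, -5.33455647e-05,  7.34915216e-04]), 'contact_force': array([-0.22045654,  0.68036128, -0.85460886]), 'moment': array([ 0.03088119, -0.03094018, -0.03449134]), 'width': 88.06279611511044}
```

View pics/top0.png

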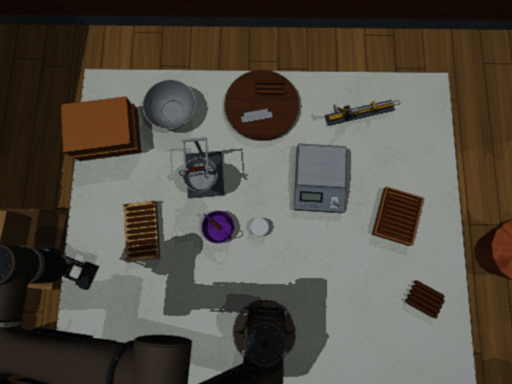

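View pics/side0.png

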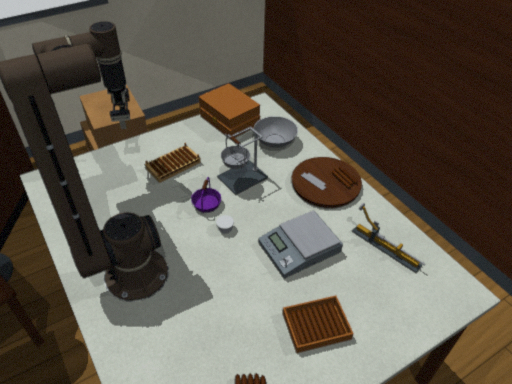

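The top view shows the scale at about (320,178), the steel pan on the stand at (202,172), the purple decoy at (218,227), the tub at (260,227), the mould at (142,231) and the cigar box at (398,216). The grey bowl at (170,105) sits on the table with no bail. The pan on the prongs is the one meant. I'll enlarge to confirm that.

```bash
python3 - <<'E'
import cv2
def crop(f,o,x0,y0,x1,y1,s):
    a=cv2.imread(f)[y0:y1,x0:x1]; a=cv2.resize(a,None,fx=s,fy=s,interpolation=cv2.INTER_CUBIC)
    a=cv2.convertScaleAbs(a,alpha=1.5)
    for i in range(x0,x1,10):
        cv2.line(a,((i-x0)*s,0),((i-x0)*s,5),(0,255,255)); cv2.putText(a,str(i),((i-x0)*s,16),0,.35,(0,0,255))
    for i in range(y0,y1,10):
        cv2.line(a,(0,(i-y0)*s),(5,(i-y0)*s),(0,255,255)); cv2.putText(a,str(i),(6,(i-y0)*s+4),0,.35,(0,0,255))
    cv2.imwrite(o,a)
crop("pics/top0.png","pics/top_pan.png",160,125,260,200,8)
crop("pics/top0.png","pics/top_sc.png",280,135,365,220,7)
crop("pics/side0.png","pics/side_pan.png",200,120,280,195,8)
crop("pics/side0.png","pics/side_sc.png",250,205,350,280,8)
E
```

```text
(no output)
```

View pics/top_pan.png

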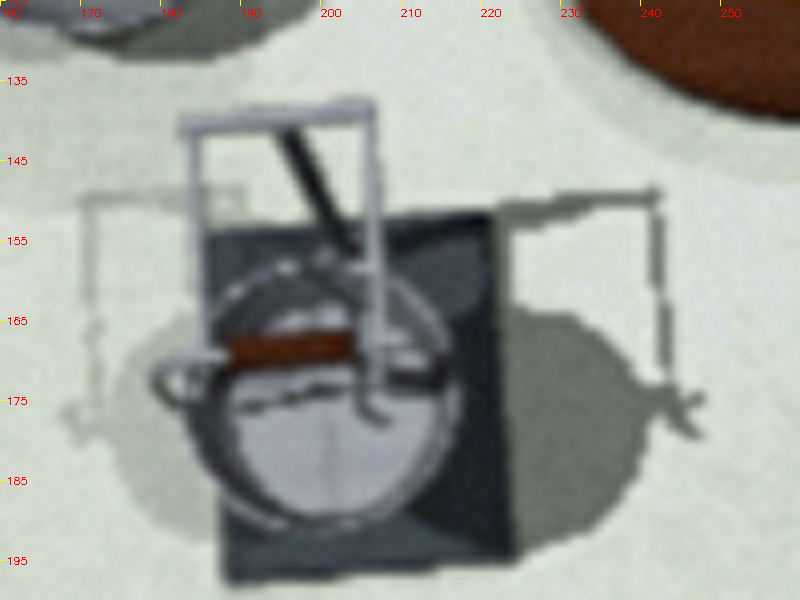

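View pics/top_sc.png

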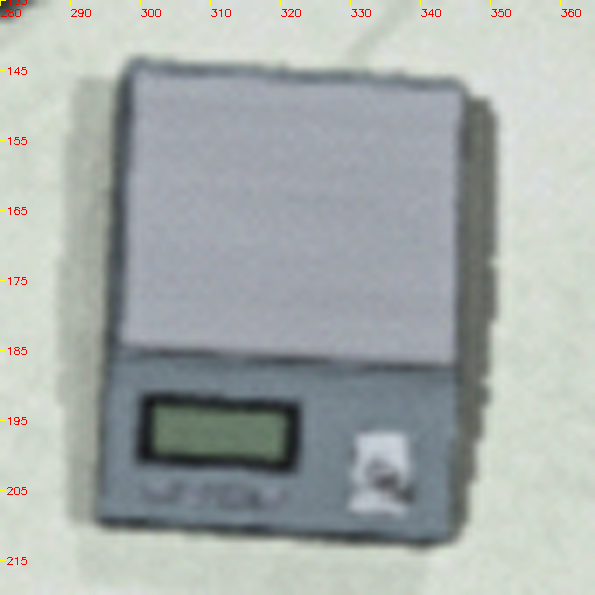

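View pics/side_pan.png

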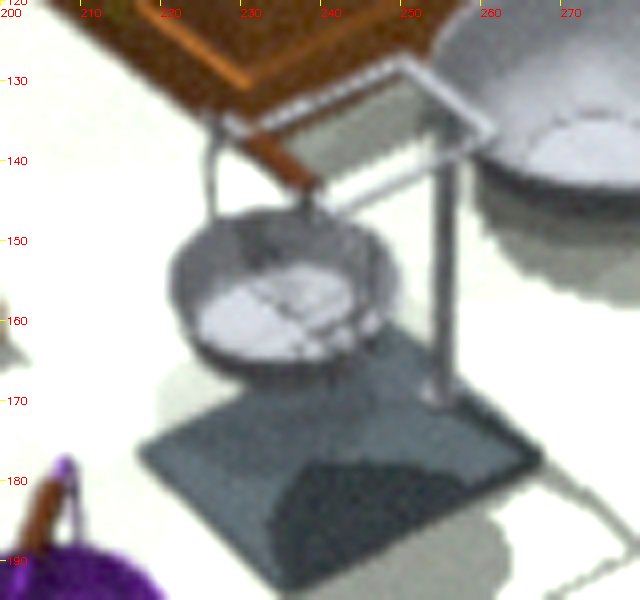

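View pics/side_sc.png

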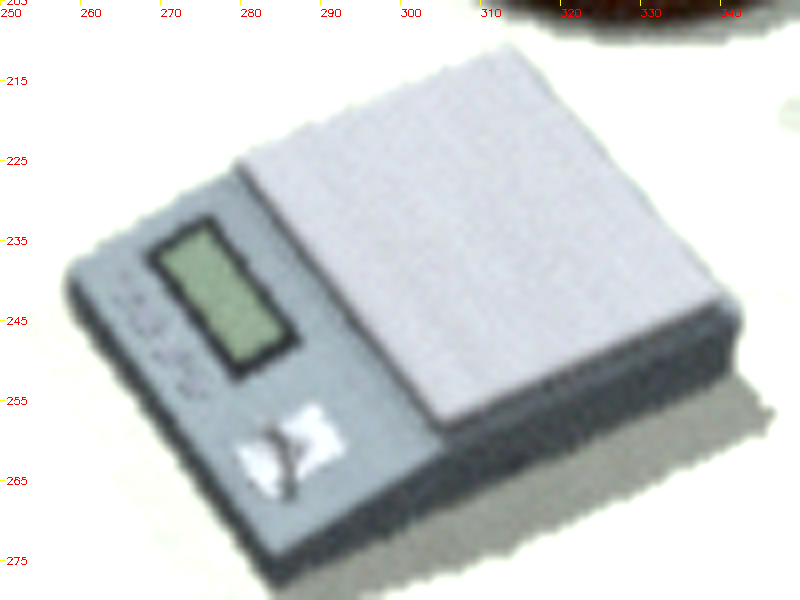

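```bash
cat > h.py <<'E'
import numpy as np
from scipy.optimize import least_squares
from plant import bot
CAL={n:bot.get_calibration(n) for n in("top","side")}
def proj(n,P):
    c=CAL[n];P=np.atleast_2d(P);q=P@c["view"][:3,:3].T+c["view"][:3,3]
    return np.c_[c["cx"]+c["fx"]*q[:,0]/-q[:,2], c["cy"]-c["fy"]*q[:,1]/-q[:,2]]
def onz(n,uv,z):
    c=CAL[n];R=c["view"][:3,:3];t=c["view"][:3,3];o=-R.T@t
    d=R.T@np.array([(uv[0]-c["cx"])/c["fx"],-(uv[1]-c["cy"])/c["fy"],-1]);return o+d*(z-o[2])/d[2]
def tri(uvt,uvs):
    f=lambda p:np.r_[proj("top",p)[0]-uvt,proj("side",p)[0]-uvs]
    r=least_squares(f,[500,0,100]);return r.x,r.fun
def pose(p,L):
    c,s=np.cos(p[2]),np.sin(p[2]);L=np.atleast_2d(L)
    return np.c_[p[0]+c*L[:,0]-s*L[:,1],p[1]+s*L[:,0]+c*L[:,1],L[:,2]]
E
python3 - <<'E'
from h import *
np.set_printoptions(precision=2,suppress=True)
s=lambda a,x0,y0,k:np.array(a)/k+[x0-.5,y0-.5]+.5/k
pc=np.array([[82.5,95,0],[82.5,-95,0],[-82.5,-95,0],[-82.5,95,0]])+[40,0,76]
T=s([[133,70],[463,84],[456,363],[122,345]],280,135,7)
S=s([[510,45],[720,297],[443,428],[240,163]],250,205,8)
f=lambda p:np.r_[(proj("top",pose(p,pc))-T).ravel(),(proj("side",pose(p,pc))-S).ravel()]
r=least_squares(f,[650,-150,0]);print("scale",r.x,r.fun.reshape(-1,2))
for n,U in(("top",T),("side",S)):
    g=lambda p:(proj(n,pose(p,pc))-U).ravel()
    q=least_squares(g,[650,-150,0]);print(n,q.x,abs(q.fun).max())
# tog tip
tt=s([405,497],280,135,7);ts=s([275,432],250,205,8)
print("tip pred",proj("top",pose(r.x,[-120,-58,79])),proj("side",pose(r.x,[-120,-58,79])))
T=s([[230,352],[353,346]],160,125,8);S=s([[250,140],[312,182]],200,120,8)
for a,b in zip(T,S): print("gripend",*tri(a,b),onz("top",a,235),onz("side",b,235))
# prongs: left rear corner, right rear, post top
A=s([[190,125],[368,108],[203,355],[375,360]],160,125,8);B=s([[402,63],[490,132],[235,125],[335,212]],200,120,8)
B[2]=s([235,125],200,120,8)
for i in range(4): print("prong",*tri(A[i],B[i]),onz("top",A[i],229)[:2],onz("side",B[i],229)[:2])
T=s([[208,225],[490,212],[515,557],[228,583]],160,125,8)
for a in T: print("base",onz("top",a,5)[:2])
E
```

```text
scale [ 602.07 -223.34   -0.05] [[ 0.47 -0.17]
 [ 0.55  0.53]
 [ 0.84  0.69]
 [ 0.34  0.47]
 [-0.29 -0.94]
 [ 1.23 -0.67]
 [ 0.09 -0.7 ]
 [-0.92 -1.34]]
top [ 603.63 -221.34   -0.04] 0.45567571908597415
side [ 599.34 -226.6    -0.05] 1.2166324178412538
tip pred [[335.86 205.82]] [[282.19 257.79]]
gripend [580.6  275.32 233.84] [-0.09  0.25  0.31 -0.08] [581.2 274.8 235. ] [578.5  274.23 235.  ]
gripend [583.21 218.95 242.36] [ 0.07 -0.18 -0.23  0.06] [584.53 220.32 235.  ] [588.83 226.72 235.  ]
prong [689.55 299.68 226.49] [-0.02  0.04  0.06 -0.02] [688.86 299.1 ] [687.52 296.88]
prong [696.44 218.91 230.59] [-0.09  0.22  0.27 -0.08] [697.84 218.88] [696.28 220.7 ]
prong [578.05 286.53 237.46] [-0.1   0.27  0.34 -0.09] [581.3  287.93] [581.73 296.28]
prong [585.43 210.12 225.56] [ 0.49 -1.27 -1.54  0.41] [579.81 211.18] [590.25 205.52]
base [711.47 334.19]
base [720.17 187.07]
base [536.04 168.55]
base [520.99 314.68]
```

The pan, grip and stand agree: the grip measures about (582,248,235), the prongs are 80 mm apart, and the yaw is about 0.08. The scale fits at (602,-223) with yaw -0.05, though the two cameras differ by about 5 mm. The purple decoy stands on the table, and the pan with the dark roller hangs on the prongs as described. Next I'll move above the grip.

```bash
cat >> h.py <<'E'
def quat(jaw):  # tool down, tool y along heading jaw
    ph=(jaw+np.pi/2)/2
    return [float(np.cos(ph)),float(np.sin(ph)),0.,0.]
def save(tag,crops=None):
    import cv2
    for n in("top","side"):
        im=bot.camera(n)[:,:,::-1]; cv2.imwrite(f"pics/{n}_{tag}.png",im)
        if crops and n in crops:
            x0,y0,x1,y1=crops[n];k=min(800//(x1-x0),600//(y1-y0));a=cv2.resize(im[y0:y1,x0:x1],None,fx=k,fy=k,interpolation=cv2.INTER_CUBIC)
            a=cv2.convertScaleAbs(a,alpha=1.5)
            for i in range(x0,x1,10): cv2.putText(a,str(i),((i-x0)*k,12),0,.35,(0,0,255))
            for i in range(y0,y1,10): cv2.putText(a,str(i),(2,(i-y0)*k+4),0,.35,(0,0,255))
            cv2.imwrite(f"pics/{n}_{tag}_c.png",a)
E
python3 - <<'E'
from h import *
np.set_printoptions(precision=2,suppress=True)
for pos,ja in (([582,248,340],.08),([582,248,216],.08),([458,238,270],.08),([642,-225,172],-.05),([455,-275,70],-.05+np.pi/2)):
    for d in(0,np.pi,-np.pi): 
        j=bot.solve_ik(pos,quat(ja+d)); print(pos,round(d,2),j)
E
```

```text
[582, 248, 340] 0 [ 0.71  0.24  0.1   0.   -1.43  2.51]
[582, 248, 340] 3.14 [ 0.71  0.24  0.1   0.   -1.43 -0.63]
[582, 248, 340] -3.14 [ 0.71  0.24  0.1   0.   -1.43 -0.63]
[582, 248, 216] 0 [ 0.71  0.3  -0.1   0.   -1.17  2.51]
[582, 248, 216] 3.14 [ 0.71  0.3  -0.1   0.   -1.17 -0.63]
[582, 248, 216] -3.14 [ 0.71  0.3  -0.1   0.   -1.17 -0.63]
[458, 238, 270] 0 [ 0.86  0.07 -0.26  0.   -1.24  2.36]
[458, 238, 270] 3.14 [ 0.86  0.07 -0.26  0.   -1.24 -0.78]
[458, 238, 270] -3.14 [ 0.86  0.07 -0.26  0.   -1.24 -0.78]
[642, -225, 172] 0 None
[642, -225, 172] 3.14 [-0.05  0.4  -0.05  0.   -1.12  0.  ]
[642, -225, 172] -3.14 [-0.05  0.4  -0.05  0.   -1.12  0.  ]
[455, -275, 70] 0 [-0.17  0.28 -0.5   0.   -0.78 -1.45]
[455, -275, 70] 3.14 [-0.17  0.28 -0.5   0.   -0.78  1.7 ]
[455, -275, 70] -3.14 [-0.17  0.28 -0.5   0.   -0.78  1.7 ]
```

```bash
python3 - <<'E'
from h import *
q=quat(.08+np.pi)
p=bot.read_state()["tcp_pos"]
bot.line_to([p[0],p[1],330],300)
bot.move_ptp([582,248,330],q)
bot.line_to([582,248,275],150)
save("above",{"top":(160,120,260,195),"side":(190,90,290,165)})
s=bot.read_state();print(s["t"],s["tcp_pos"],s["contact_force"])
for n in("top","side"): print(n,proj(n,[s["tcp_pos"],[582,248,235]]))
E
```

```text
3.0917 [582.59961146 248.60861723 276.48995725] [ 0.74286762 -0.62156244  0.33482493]
top [[193.74117458 165.10314847]
 [195.86774    168.4213376 ]]
side [[234.52463973 132.15147355]
 [234.61857075 140.11311444]]
```

View pics/top_above_c.png

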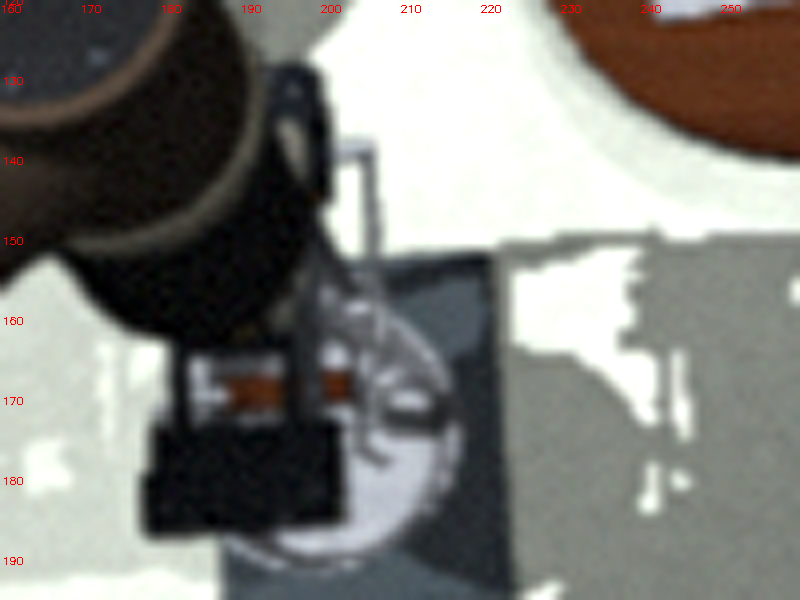

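View pics/side_above_c.png

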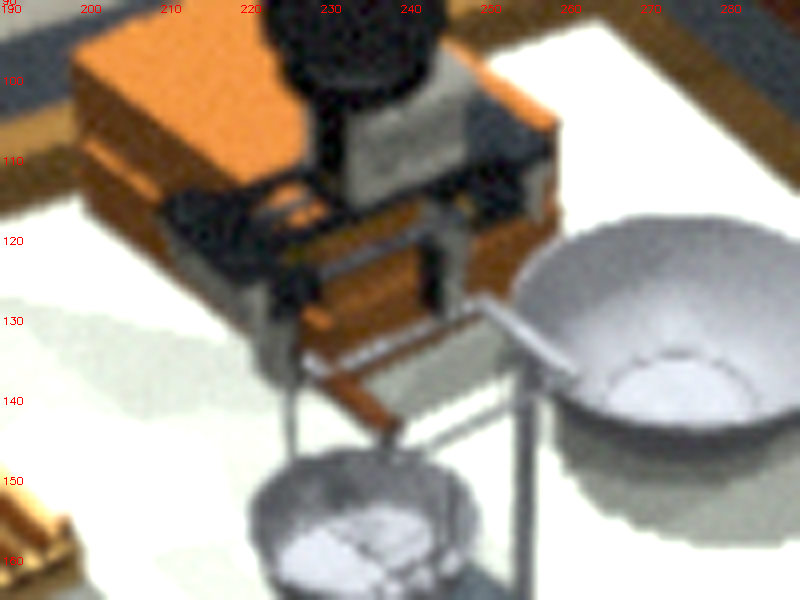

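The fingertips' midpoint in the side view is about (235,133) against (234.5,132.2) predicted, and they straddle the roller at (235,140). I'll descend, grip and lift.

```bash
python3 - <<'E'
from h import *
bot.line_to([582,248,216],100)
s=bot.read_state();print(s["tcp_pos"],s["contact_force"])
bot.move_gripper(5,25)
s=bot.read_state();print(s["t"],s["width"],s["contact_force"])
bot.line_to([582,248,258],80)
bot.pause(.3)
s=bot.read_state();print(s["t"],s["tcp_pos"],s["width"],s["contact_force"],s["moment"])
save("lift",{"top":(160,120,260,195),"side":(190,90,290,165)})
E
```

```text
[582.43731098 248.12355476 216.66135711] [-0.76798696  0.52300187  0.44070058]
4.9417 17.34756518480405 [ 0.58563985  0.50567636 -0.25727499]
5.9167 [581.85169462 247.89875207 257.51431678] 17.318890550850256 [ 0.51330641  0.70181989 -2.82637384] [ 0.08951203  0.01155865 -0.04020253]
```

View pics/side_lift_c.png

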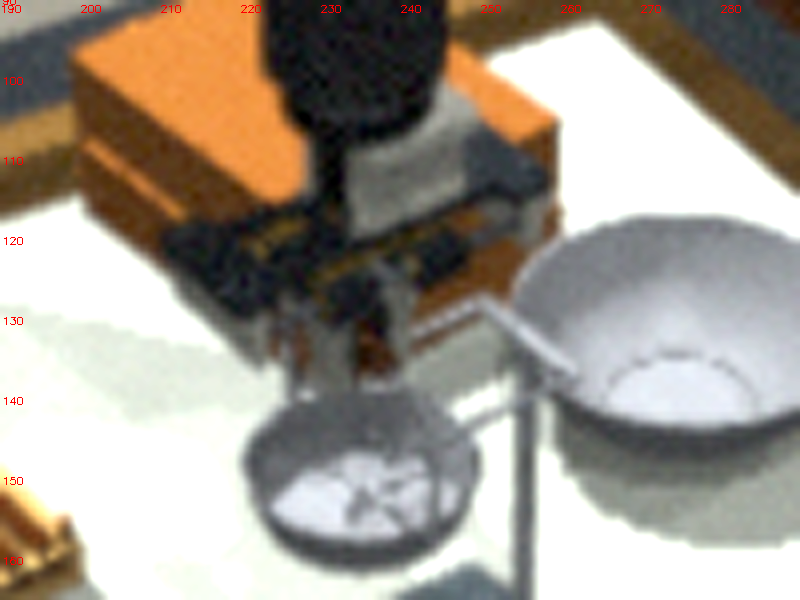

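View pics/top_lift_c.png

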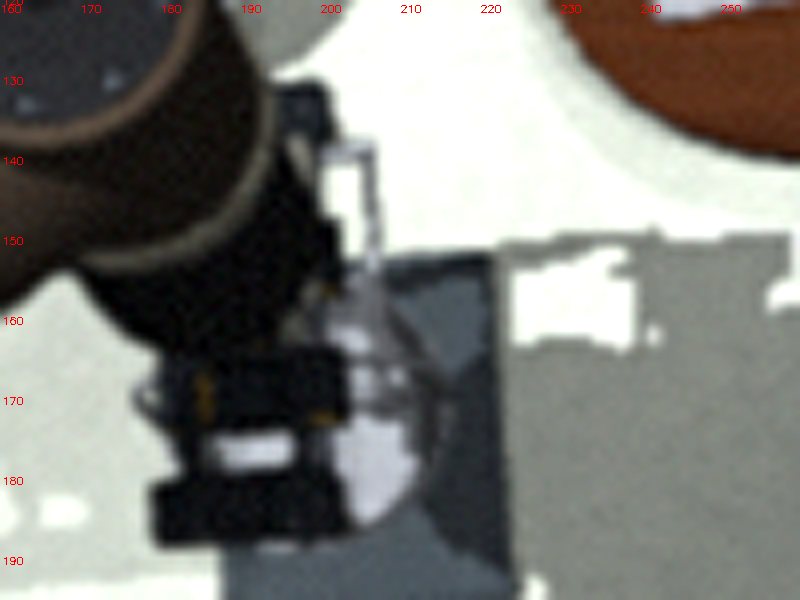

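The pan is lifted: about 2.6 N extra load, width 17.3 mm, and the bowl has risen in the side view to about (235,149). I'll draw it out along the stand's -x and carry it over the plate.

```bash
python3 - <<'E'
from h import *
d=np.array([np.cos(.085),np.sin(.085)])
e=np.array([582,248])-125*d
bot.line_to([*e,258],120)
s=bot.read_state();print(s["t"],s["tcp_pos"],s["width"],s["contact_force"])
bot.line_to([*e,285],120)
bot.line_to([490,60,285],180)
bot.line_to([642,-225,285],180,ori=quat(-.05+np.pi))
bot.line_to([642,-225,215],120)
bot.pause(.5)
s=bot.read_state();print(s["t"],s["tcp_pos"],s["width"],s["contact_force"])
save("over",{"top":(280,130,380,205),"side":(250,190,350,265)})
for n in("top","side"): print(n,proj(n,[s["tcp_pos"],s["tcp_pos"]+[0,0,19-115]]))
E
```

```text
7.2083 [457.92969582 237.53411838 257.92667854] 17.28296993652678 [-0.32185595  0.92988963 -2.65724866]
11.9083 [ 642.00692168 -225.01724305  215.1218815 ] 17.35294882942278 [ 0.72041982 -0.60182496 -2.85354952]
top [[327.56641897 155.23830792]
 [323.60806379 162.53413976]]
side [[312.92148614 207.86928248]
 [310.28468558 224.89293966]]
```

View pics/side_over_c.png

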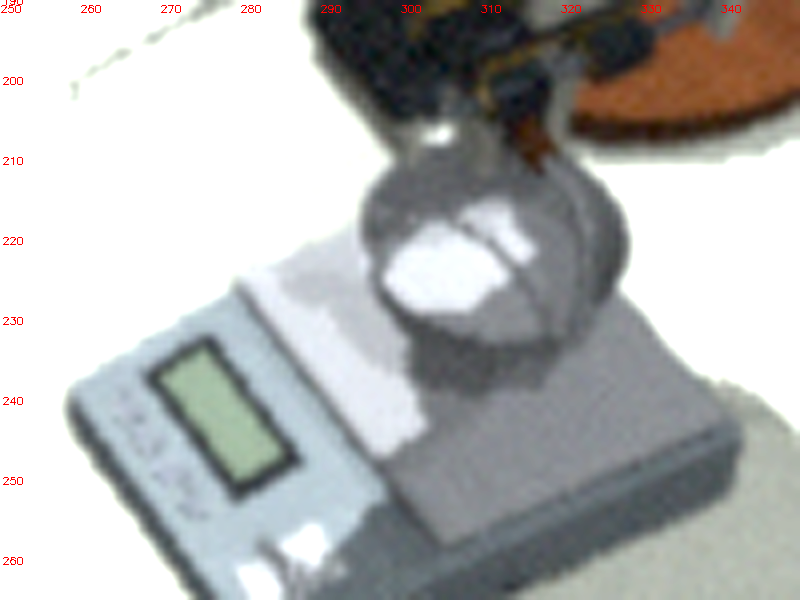

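View pics/top_over_c.png

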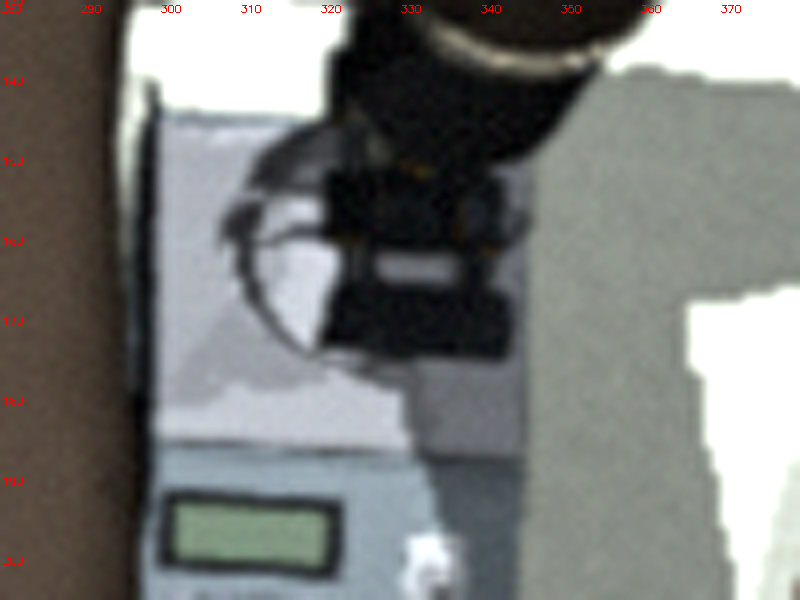

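The pan hangs over the plate, but it looks tilted in the side view: the outer wall is visible at the right, near (326,222). I'll quantify that before setting it down.

```bash
python3 - <<'E'
from h import *
import cv2
from scipy.spatial.transform import Rotation as R
t=np.linspace(0,2*np.pi,60)
def model(rx,ry,yaw=-.05,g=np.array([642,-225,234.])):
    M=(R.from_euler('z',yaw)*R.from_euler('xy',[rx,ry])).as_matrix()
    rim=np.c_[66*np.cos(t),66*np.sin(t),0*t+38-115];base=np.c_[50*np.cos(t),50*np.sin(t),0*t-115]
    bail=np.array([[0,-71,-77],[0,-50,0],[0,50,0],[0,71,-77]])
    return [x@M.T+g for x in(rim,base,bail)]
for n,(x0,y0,x1,y1) in {"side":(280,190,340,245),"top":(290,135,360,185)}.items():
    k=10 if n=="side" else 10
    out=[]
    for rx,ry in((0,0),(0.2,0),(-.2,0),(0,.2),(0,-.2)):
        a=cv2.imread(f"pics/{n}_over.png")[y0:y1,x0:x1]
        kk=5
        a=cv2.convertScaleAbs(cv2.resize(a,None,fx=kk,fy=kk,interpolation=cv2.INTER_CUBIC),alpha=1.3)
        for p,c in zip(model(rx,ry),((0,0,255),(0,255,0),(255,0,0))):
            q=((proj(n,p)-[x0,y0]+.5)*kk).astype(int)
            cv2.polylines(a,[q],False,c,1)
        cv2.putText(a,f"{rx},{ry}",(5,15),0,.4,(0,0,255))
        out.append(a)
    out.append(np.zeros_like(a)+40)
    im=np.vstack([np.hstack(out[:3]),np.hstack(out[3:])]);im=cv2.resize(im,None,fx=min(1,800/im.shape[1]),fy=min(1,800/im.shape[1]),interpolation=cv2.INTER_AREA);cv2.imwrite(f"pics/fit_{n}.png",im);print(im.shape)
E
```

```text
(489, 800, 3)
(381, 800, 3)
```

View pics/fit_side.png

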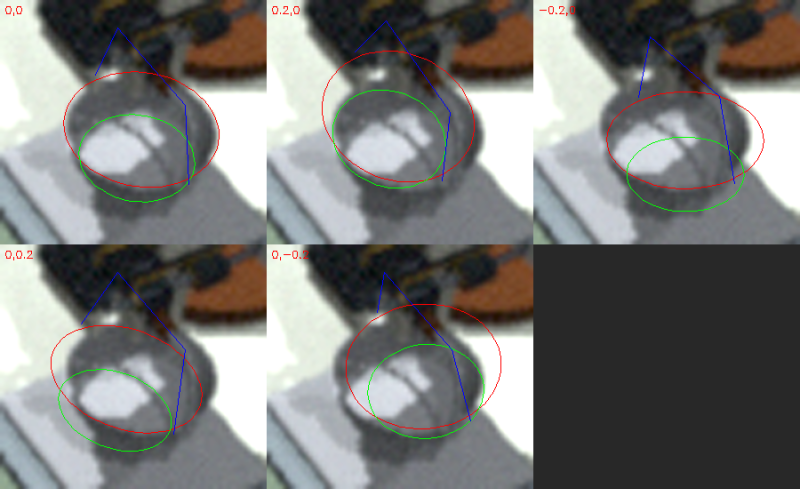

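View pics/fit_top.png

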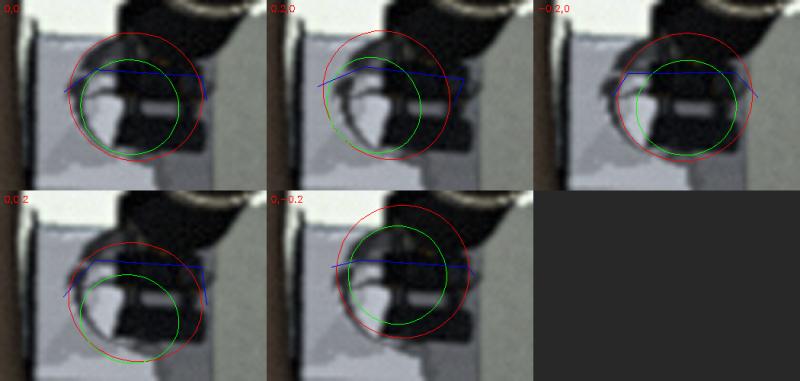

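The level model (tilt 0,0) fits the rim, base and bail in both views, so the pan hangs level and the apparent tilt was shading. Now I'll lower it gently with force checks.

```bash
python3 - <<'E'
from h import *
bot.line_to([642,-225,180],80)
bot.pause(.2); f0=np.mean([ (bot.pause(.05),bot.read_state()["contact_force"][2])[1] for _ in range(4)])
for z in np.arange(177,167.9,-1):
    bot.line_to([642,-225,z],15); bot.pause(.1)
    s=bot.read_state(); f=s["contact_force"]; print(z,s["tcp_pos"][2].round(2),(f[2]-f0).round(2),f.round(2))
    if f[2]-f0>2.2: break
save("down",{"top":(280,130,380,205),"side":(250,190,350,265)})
print(bot.read_state()["t"])
E
```

```text
177.0 176.96 0.6 [-0.09 -0.27 -2.11]
176.0 175.99 -0.22 [-0.22 -0.13 -2.93]
175.0 174.99 -0.02 [ 1.02  0.3  -2.73]
174.0 174.01 1.08 [ 0.28  1.08 -1.63]
173.0 172.97 -0.0 [ 0.61 -0.33 -2.71]
172.0 172.4 2.92 [1.36 0.12 0.21]
15.2917
```

View pics/side_down_c.png

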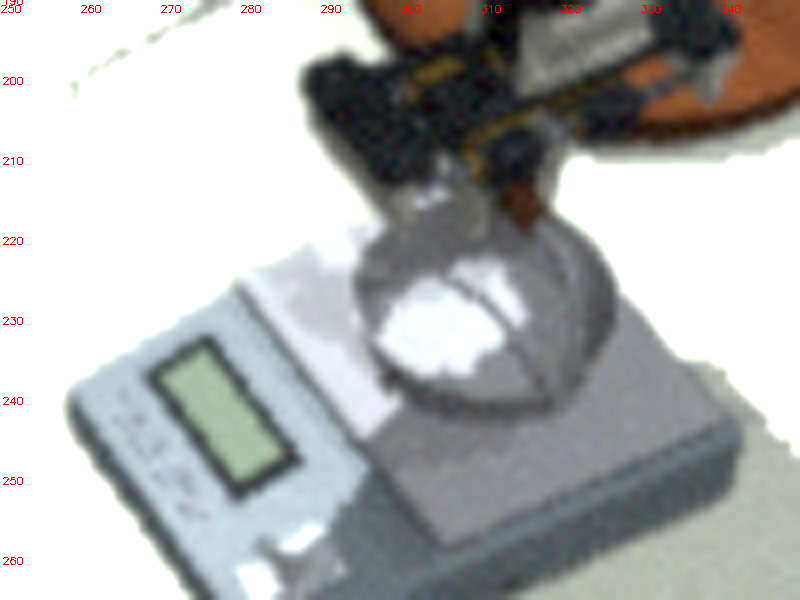

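Contact came at TCP z = 172.4, against about 172 expected. I'll release, retreat upward and look.

```bash
python3 - <<'E'
from h import *
bot.move_gripper(60,10)
s=bot.read_state();print(s["t"],s["width"],s["contact_force"])
bot.line_to([642,-225,290],120)
bot.move_ptp([430,-210,260],quat(-.05+np.pi/2))
bot.move_gripper(0,20)
save("rel",{"top":(280,130,380,220),"side":(250,190,350,280)})
print(bot.read_state()["t"])
E
```

```text
16.1833 59.94001320043443 [-0.26110896 -0.05725821  0.11836249]
19.9083
```

View pics/side_rel_c.png

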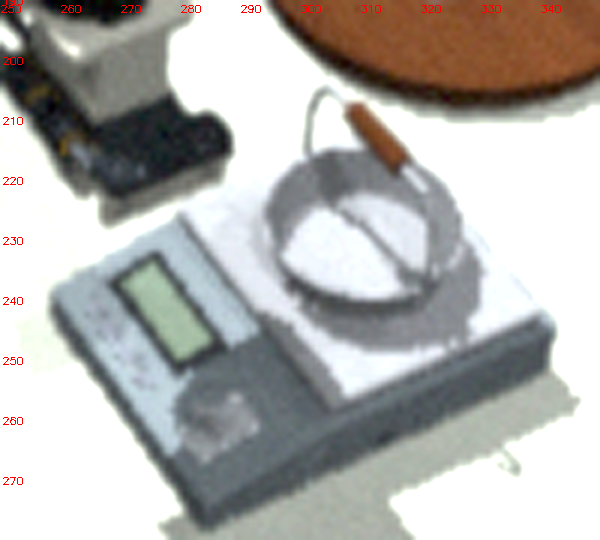

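View pics/top_rel_c.png

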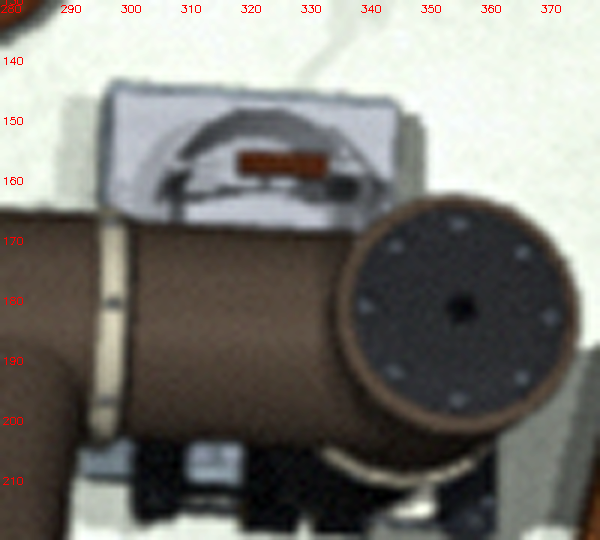

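The pan stands upright and centred, with its roller at (325,157) top and (311,212) side; the toggle still leans off near (284,260) side. Next is the toggle: closed fingers on its -x side, pushed to +x in small steps.

```bash
python3 - <<'E'
from h import *
P=[602,-223.5,-.047]
W=lambda x,z:pose(P,[x,-60,z])[0]
q=quat(-.047+np.pi/2)
bot.move_ptp(W(-160,150),q)
bot.line_to(W(-160,71),100)
bot.line_to(W(-146,71),60)
bot.pause(.2)
f0=np.mean([(bot.pause(.05),bot.read_state()["contact_force"])[1] for _ in range(4)],axis=0)
print(bot.read_state()["t"],f0)
save("tog",{"top":(310,170,370,220),"side":(250,230,330,290)})
for x in range(-144,-128,2):
    bot.line_to(W(x,71),25); bot.pause(.05)
    s=bot.read_state(); print(x,(s["contact_force"]-f0).round(2))
print(s["t"],s["tcp_pos"])
E
```

```text
22.2083 [0.33071359 0.0615165  0.0376791 ]
-144 [-0.2   0.13 -0.31]
-142 [-1.09  0.31 -0.12]
-140 [-0.76  0.27  0.65]
-138 [-0.59  0.61  0.3 ]
-136 [-0.49  0.64 -0.73]
-134 [ 0.03  0.62 -0.26]
-132 [-1.28 -0.14 -0.06]
-130 [-5.67  0.06  1.64]
24.7083 [ 467.68058057 -277.18175614   70.61809414]
```

View pics/side_tog_c.png

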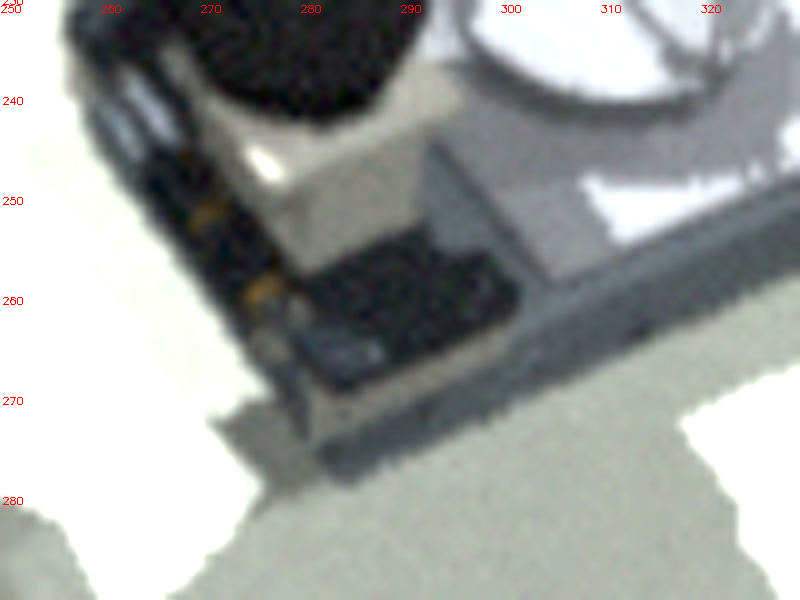

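```bash
python3 - <<'E'
from h import *
P=[602,-223.5,-.047]
W=lambda x,z:pose(P,[x,-60,z])[0]
f0=np.array([.33,.06,.04]);lost=0;hit=0
for x in np.arange(-129,-112.9,1):
    bot.line_to(W(x,71),20); bot.pause(.06)
    s=bot.read_state(); f=s["contact_force"]-f0; print(x,f.round(2))
    if f[0]<-14: print("stop");break
print(s["t"])
E
```

```text
-129.0 [-8.42  0.47  3.78]
-128.0 [-8.93  0.12  6.96]
-127.0 [-11.5    1.26  10.09]
-126.0 [-12.36   1.8   13.22]
-125.0 [-0.1  -0.19  1.42]
-124.0 [-0.26  0.08  0.66]
-123.0 [-0.3   0.15 -0.04]
-122.0 [-0.2   0.46 -0.58]
-121.0 [-0.53  0.03  0.15]
-120.0 [-0.32  1.27 -0.65]
-119.0 [-0.9  -0.54 -0.81]
-118.0 [0.37 0.56 0.26]
-117.0 [-0.89  0.18  0.23]
-116.0 [-0.92 -0.74 -0.52]
-115.0 [-1.37 -1.35  0.91]
-114.0 [-5.    0.79  2.29]
-113.0 [-6.89  0.54  4.04]
29.95
```

The lever resisted up to about 12 N, snapped away at x = -125, and was met again at its on stop around -114, where -105 minus the finger half-width is expected. I'll retreat and check.

```bash
python3 - <<'E'
from h import *
P=[602,-223.5,-.047]
W=lambda x,z:pose(P,[x,-60,z])[0]
bot.line_to(W(-165,71),80)
bot.line_to(W(-165,200),150)
bot.move_ptp([420,150,300],quat(np.pi/2))
bot.pause(.3)
save("end",{"top":(285,135,365,220),"side":(250,200,350,280)})
print(bot.read_state()["t"],bot.read_state()["tcp_pos"])
for z,a in((79,-120),(85,-100)): print(a,[proj(n,pose(P,[[a,-58,z],[-101,-58,49]])).round(1).tolist() for n in("top","side")])
pl=pose(P,[40,0,76])[0];print("plate",pl)
E
```

```text
33.7667 [420.11080258 149.70294029 299.91933196]
-120 [[[336.0, 205.8], [334.7, 202.4]], [[282.3, 257.9], [286.1, 260.7]]]
-100 [[[336.3, 200.5], [334.7, 202.4]], [[286.9, 254.8], [286.1, 260.7]]]
plate [ 641.95582813 -225.37930792   76.        ]
```

View pics/side_end_c.png

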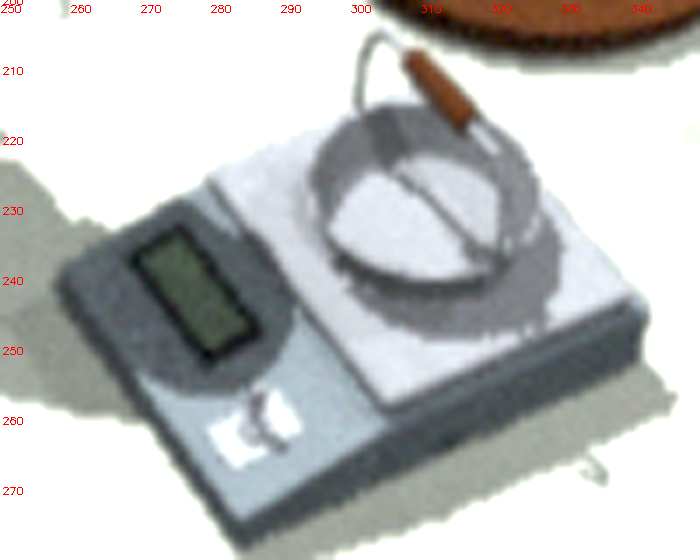

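View pics/top_end_c.png

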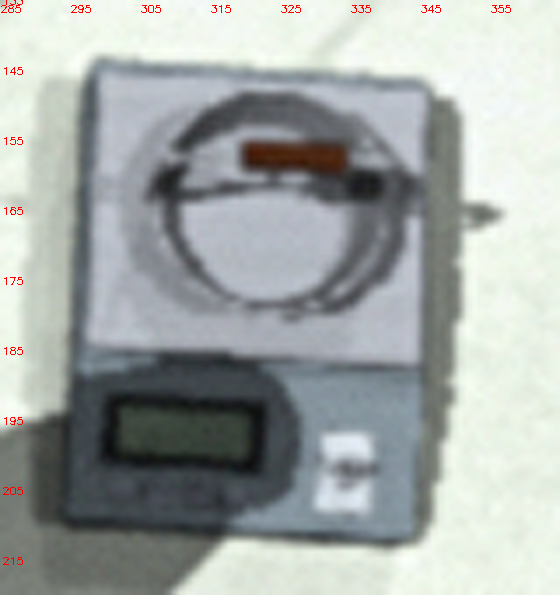

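View pics/top_end.png

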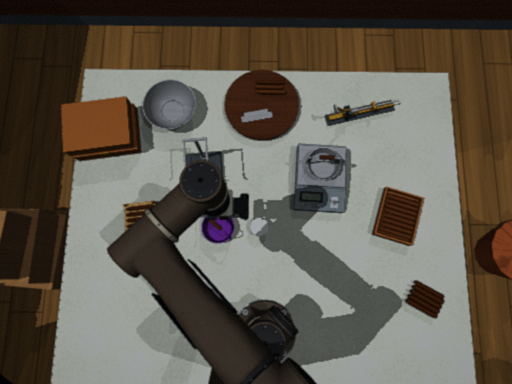

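The toggle is on: tip at (336,201) top against (336.3,200.5) predicted, and upright in the side view at (286.5,255). One numeric check of centring, then I'll hand in.

```bash
python3 - <<'E'
from h import *
# roller ends top/side from crops
s=lambda a,x0,y0,k:np.array(a)/k+[x0-.5,y0-.5]+.5/k
a=s([295,156],285,135,7);b=s([438,91],250,200,7)
print("roller tri",*tri(a,b),"plate",proj("top",[642,-225,191]),proj("side",[642,-225,191]),a,b)
bot.close_job()
E
```

```text
roller tri [ 642.50219164 -225.51761232  190.04347949] [-0.09828039  0.24930901  0.25635124 -0.09144507] plate [[326.51981001 157.16059949]] [[312.23511841 212.27089858]] [326.71428571 156.85714286] [312.14285714 212.57142857]
the job is handed in; nothing more can be done
```

I lifted the pan off the prongs, drew it out, and set it down in the middle of the plate with force feedback. I released it first, then flipped the toggle on with the closed fingers, backed well away and handed the job in at about 34 s.

**Pan position:** triangulating the roller after the toggle push gave (642.5, -225.5, 190), against a fitted plate centre of (642, -225.4) and an expected height of 191 mm. The pan stands level in both views.

**Toggle:** it snapped over after about 12 N sideways (18 N in all, counting upward friction). Its tip then showed at (336,201) in the top view, against (336.3,200.5) predicted for on. The display looked unlit in the last picture, but the arm's shadow lay over it, so it confirms nothing either way.

**Bystanders:** nothing touched the cigar box or the tub as far as I can see. The tub looks unmoved. The mould was partly hidden by the arm at the end, so I did not confirm it directly, though the arm never worked near it.

**Disagreement:** the two cameras placed the scale about 5 mm apart. I used the joint fit, and the true centring error could be a few millimetres.

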